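# Pop a coaster from the caddy and stop it with the other finger

### The arm

A 7-joint arm with a two-finger parallel gripper is mounted at the origin on the work surface. World frame = base frame: x ahead of the robot, y to its left, z up, the work surface at z = 0. Lengths are in m, angles in rad, forces in N, time in s.
With the tool pointing down it reaches from about 0.425 to 0.975 m from the base axis. Payload 16.7 kg.
Tool frame: the origin (TCP) lies at the very end of the fingers, on their centre line; the grasp point (between the pads) lies 19 mm behind it; z points along the fingers, y is the line along which they close (so a half turn about z gives the same grasp; the last joint's range is limited). The gripper opens to 85 mm and grips with 20 to 120 N. Pads are 22 mm wide; open, the fingers measure 114 mm over their backs; the gripper's body (76 mm by 85 mm) begins 54 mm behind the grasp point. The pads swing forward as they close: fully open they stand 13 mm farther back than shut.
Start: joints at [1.177, 0.426, 0.074, 1.606, -0.034, 1.111, -0.067], TCP at [0.164, -0.655, 0.231] pointing down, gripper open.
Joint ranges: [-2.85, 2.85], [-0.5, 2.14], [-1.23, 1.37], [0.21, 2.46], [-1.02, 4.16], [0.16, 2.05], [-2.73, 2.73]. Speed limits (rad/s): [1.89, 1.89, 2.39, 2.39, 3.01, 3.01, 3.01].

### API

Orientations are given as a unit quaternion [w, x, y, z].
In Python, from bench import * gives the robot as it stands.
- The arm moves only by the tool drive_tool, never from a script. Its argument "targets" is a list of rows, each an object of numbers: "hand": the closure, from 0 (fully open) to 1 (shut); "dx", "dy", "dz": the shift along the tool's x, y, z in m; "roll": the turn about the tool's z in rad. A call has 1 to 5 rows; each row is the pose to reach, as a shift and turn from the pose commanded when the call began, along the tool's axes at that moment; what a row does not reach only later rows make up. A row lasts 1/8 s, in which the tool goes at most 62.5 mm and 10.7 degrees, less where a joint would pass 70% of its speed; a pose out of reach is approached as far as the arm can. A call with a gripper value outside its range is refused whole. The fingers move at their own pace and stop on an object; "grip_force" is the grip in N (left out, the last holds). Time passes only in rows, so rows that repeat a pose let the fingers close. It gives the time, the measured TCP pose, the force, the opening and the grip force at its end, in the units of the state.
- observe(): the state, without advancing time (a new reading comes with each control period).
- grab_frame(name): name is "scene" or "top" or "wrist"; returns (picture, depth): 384x512x3 uint8, red, green, blue; 384x512 float32, m along the optical axis (not along the pixel's ray), 0 where there is no reading.
- get_calibration(name): a dict with "K" (3x3 intrinsics, pixels), "k1" (the pictures are not rectified: a ray, as slopes to the right and down, at radius r is drawn at 1 + k1 r^2 times it, then the intrinsics apply), "view" (4x4, takes a point from world to camera coordinates). Camera axes: x right, y down, z forward; pixel columns grow to the right and rows downward; lengths in m; the calibration is good to about 2 mm. A picture is of the moment at which its call begins: read the wrist's pose just before it. get_calibration takes no time and is no camera call; for the wrist camera it gives the pose at the moment of the call.
- close_job(): hands the job in; it is judged then, once.
Trained networks look in the newest picture that a camera, given by its name, has taken for a name from the list of things; names that differ only in an ending like _2 or _b are one class to them, and where a whole thing is asked for, a point or a joint stands for the part that bears it (a point fixed in the world has none). Each returns a list of dicts, best first, with "p" (0 to 1); they miss things now and then, are a little off and sometimes report something else, mostly with a low value. They report only what shows in the picture. A call takes as long as a camera call.
- masks_of(camera, name): "mask" (384x512 bool, what is visible of it) and "location" ([row, column] in pixels, amid what is visible of it).
- spot_point(camera, name): "location" ([row, column] in pixels: a listed point, or the origin of a listed thing).
The state is a dict: "time": time; "joint_positions": joint angles; "qd": joint speeds; "joint_efforts": joint torques, N m; "tool_pos": TCP position; "ee_rot": TCP orientation; "wrist_force": force on the tool from outside, world axes, zero at the start; "wrist_torque": the same for the moment, N m; "grip_width": finger opening in m; "grip_force": force on a finger pad.
Only numpy, scipy, OpenCV 4.12 (cv2) and the standard library are available. Lean on these libraries where they do the work, as an engineer would, in place of code of your own. Each camera call takes 0.05 s, during which the arm holds its last target. There are 200 camera calls.

### The job

Get a coaster out of the black caddy on the mantelpiece: press the red ejector button fully down with one fingertip and keep it down, and with the other finger, over the flat run-out, stop the coaster part-way out when the spring drives it from the slot, before it slides away off the end. Finish while holding like this: one finger keeping the button down, the coaster at rest flat on the run-out against the other finger, about a finger's width to half its length out of the slot. Lift nothing, and leave the other things on the shelf where they are.

Things in the scene. Friction and masses are not known exactly. Their poses are not given: they have to be found in the camera images.
- caddy: black coaster caddy with a clear roof, fixed. Origin on its underside below the middle of the slot mouth; x points out of the mouth, the way the coaster comes out; y to the button's side; z up. Housing: x -139 to -2 mm, y -52 to 52, top 35 mm above the shelf. Slot 93 mm wide, 13 high. The button's block (x 17 to 67 mm, y 50 to 96) is level with the run-out
- runout_end (a point): middle of the far edge of the run-out, on its top (caddy x = 60 mm, y = 0): the run-out is the flat open floor from the mouth to here, 105 mm wide, 18 mm above the shelf, without side walls; beyond it drops to the shelf
- pusher_face (a point): front of the spring pusher inside the slot, touching the coaster's back edge. As soon as the stop pins are down this damped spring drives the coaster out with about 4 N at about 60 mm/s, for up to 115 mm: unstopped, the coaster falls off the end of the run-out
- coaster: square cork coaster, 90 x 90 x 10 mm, loose, about 35 g; origin at the centre of its underside, top 28 mm above the shelf. At the start it lies in the slot under the clear roof, front edge at the mouth (origin at caddy x = -45, y = 0, z = 18 mm), held by two steel stop pins standing 6 mm out of the run-out at caddy x 0 to 4 mm, y = -25 and +25 mm
- eject_button (a joint): how far the ejector button is pressed, in m: 0 is up, 0.010 is fully down on its stop. The stop pins are part of it and sink with it; the coaster is let go at about 0.006. Spring: about 1.8 N at first, 4.3 N fully down. When released it springs up again, and the pins rise under the coaster
- eject_top (a point): centre of the top of the round red ejector button, 30 mm across, pressed straight down; at caddy x = 42, y = 70 mm; moves with the button. Up, it is 32 mm above the shelf; fully down 22 mm, so 4 mm above the run-out and 6 mm below the coaster's top: a second fingertip level with the pressing one, over the run-out, stands in the coaster's way
- spare_coaster: the spare cork coaster, 90 x 90 x 10 mm, lying flat on the shelf to the right of the caddy (its -y side); origin at the centre of its underside
- stopper: chrome bottle stopper standing on its knob, 42 mm across, 74 mm tall; origin at the centre of its underside
- planter: matt black ceramic planter with a small green plant, 110 mm across, 98 mm tall (leaves to 155 mm); origin at the centre of its underside
- frame: clear acrylic picture frame standing on a foot 40 x 130 mm, 120 mm tall; origin at the centre of its underside
- diffuser: amber glass scent jar with a pale cap, 60 mm across, 110 mm tall; origin at the centre of its underside
- mug: blue mug, 80 mm across and 90 mm tall, handle on its +y side; origin at the centre of its underside
- remote: black remote control lying flat, 45 x 150 x 18 mm, long along its y; origin at the centre of its underside

How it is judged:
On the way, in this order (a step that is already met when the one before it is completed fails the run):
1. the button is pressed far enough to let go of the coaster, which is still home (value of joint eject_button above 0.005 m and x of coaster in the frame of caddy below -0.035 m).
2. the coaster has come at least 10 mm out and is stopped by a finger, the button kept down (value of joint eject_button above 0.0075 m and contact force between the fingers and coaster above 0.5 N and x of coaster in the frame of caddy between -0.035 and 0.008 m and linear speed of coaster below 0.01 m/s), for 0.5 s.
At the end, for the whole second after the job is handed in: still holding: the button at least 7.5 mm down, a finger pressing on the coaster with over 0.5 N, the coaster at rest (under 10 mm/s), flat on the run-out (within 3 mm and 0.06 rad), 10 to 53 mm out of its home place (all of step 2 and z of coaster in the frame of caddy between 0.015 and 0.021 m and angle between coaster's own z axis and vertical below 0.06 rad); the arm keeps its last pose, push and grip.
It fails at once if the coaster slid away: more than 58 mm out (x of coaster in the frame of caddy above 0.013 m).
It fails at once if the coaster was lifted or tipped (z of coaster in the frame of caddy above 0.026 m or angle between coaster's own z axis and vertical above 0.2 rad).
It fails at once if another thing on the shelf was moved by more than 15 mm, or tipped (distance of any of spare_coaster, stopper, planter, frame, diffuser, mug, remote from where it was at the start of the episode above 0.015 m or angle between any of spare_coaster, stopper, planter, frame, diffuser, mug, remote's own z axis and vertical above 0.2 rad).
It also fails if it takes over 40 s, if anything falls off the work surface, if the arm or the gripper's body presses on something with over 40 N, if the wrist force passes 120 N, or if a joint passes its speed limit or range.

## Working session

There is one attempt and no reset: what is moved stays moved. The work goes in short steps, Python scripts to look and compute and a tool call to move; the robot and the scene stay as the last step left them, time stands still between calls to the robot, and variables do not carry over. Pictures are saved under pics/ and viewed, at most 10 in all, crops included, and the job is handed in when it is done.

Besides the shell and the picture viewer there is one more tool, called after "Emit:" by a JSON object that holds its "op" and its "data". drive_tool: Moves the arm, as the interface text tells. Its arguments: {"type":"object","properties":{"targets":{"type":"array","items":{"type":"object","properties":{"hand":{"type":"number"},"dx":{"type":"number"},"dy":{"type":"number"},"dz":{"type":"number"},"roll":{"type":"number"}}}},"grip_force":{"type":"number"}},"required":["targets"]}

```bash
mkdir -p pics; ls
cat > h.py <<'E'
from bench import *
import numpy as np, cv2
def ray(cal,rc):
    K=np.array(cal["K"]);d=np.array([(rc[1]-K[0,2])/K[0,0],(rc[0]-K[1,2])/K[1,1]]);u=d.copy()
    for _ in range(20): u=d/(1+cal["k1"]*(u@u))
    return np.array([u[0],u[1],1.])
def world(cal,rc,z=None,depth=None):
    V=np.array(cal["view"]);R=V[:3,:3];t=V[:3,3];c=-R.T@t;r=R.T@ray(cal,rc)
    s=depth if depth is not None else (z-c[2])/r[2]
    return c+s*r
def pix(cal,p):
    V=np.array(cal["view"]);q=V[:3,:3]@p+V[:3,3];u=q[:2]/q[2];u=u*(1+cal["k1"]*(u@u));K=np.array(cal["K"])
    return np.array([u[1]*K[1,1]+K[1,2],u[0]*K[0,0]+K[0,2]])
E
python3 - <<'E'
from h import *
s=observe();print(s)
for n in ("scene","top","wrist"):
    im,d=grab_frame(n);cv2.imwrite(f"pics/{n}0.png",im[:,:,::-1]);c=get_calibration(n)
    print(n,-np.array(c["view"])[:3,:3].T@np.array(c["view"])[:3,3])
    for nm,z in (("eject_top",.032),("runout_end",.018),("coaster",.018),("pusher_face",.02),("caddy",0),("spare_coaster",0)):
        for r in spot_point(n,nm)[:2]:
            print(nm,round(r["p"],2),np.round(r["location"],1),world(c,r["location"],z).round(4))
a=cv2.imread("pics/scene0.png");b=cv2.imread("pics/top0.png")
cv2.imwrite("pics/both0.png",cv2.resize(np.vstack([a,b]),(800,1200))[:, :])
E
```

```text
pics
{'time': 0.0, 'joint_positions': array([ 1.17650089,  0.42672045,  0.07383274,  1.60661619, -0.03412647,
        1.1108195 , -0.06708763]), 'qd': array([ 1.08591689e-03, -2.44413986e-03, -9.06543863e-05,  1.11147421e-03,
        7.09542047e-04, -1.39950014e-04, -5.44930821e-04]), 'joint_efforts': array([-2.64031609e-03, -9.49837303e+01,  3.75931397e+00, -4.63528061e+01,
        1.91082089e-02,  9.94242757e-03, -3.50650248e-05]), 'tool_pos': array([ 0.16347959, -0.65447118,  0.23061371]), 'ee_rot': array([-6.42841428e-04,  9.92519439e-01,  1.22084961e-01, -1.11545434e-04]), 'wrist_force': array([ 0.45350186,  0.0673679 , -0.09305607]), 'wrist_torque': array([-0.00880559, -0.01054507,  0.02289449]), 'grip_force': 0.0, 'grip_width': 0.08556985596346085}
scene [1.34497943 0.03700561 0.74111439]
eject_top 0.49 [199.8 270.4] [0.5923 0.0344 0.032 ]
runout_end 0.63 [212.2 248.5] [ 0.6322 -0.023   0.018 ]
runout_end 0.23 [207.3 108.3] [ 0.6501 -0.4133  0.018 ]
coaster 0.55 [185.7 241.8] [ 0.5248 -0.0523  0.018 ]
coaster 0.25 [212.3 247.7] [ 0.6327 -0.0252  0.018 ]
caddy 0.56 [200.9 244.2] [ 0.5699 -0.0409  0.    ]
spare_coaster 0.95 [201.1 199.5] [ 0.5827 -0.1691  0.    ]
top [ 0.40946602 -0.00349829  1.19442698]
eject_top 0.51 [188.  251.7] [0.59   0.0299 0.032 ]
runout_end 0.78 [178.3 266.8] [ 0.6247 -0.018   0.018 ]
caddy 0.75 [196.1 273. ] [ 0.5692 -0.0392  0.    ]
spare_coaster 0.63 [198.4 314.8] [ 0.5634 -0.1761  0.    ]
wrist [ 0.24228117 -0.63589749  0.37460031]
```

Run:
```python
import cv2,numpy as np
a=cv2.imread("pics/scene0.png")[110:310,100:400];b=cv2.imread("pics/top0.png")[100:300,150:450]
cv2.imwrite("pics/both1.png",cv2.resize(np.vstack([a,b]),(450,600),interpolation=3))
```

```text
(no output)
```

View pics/both1.png

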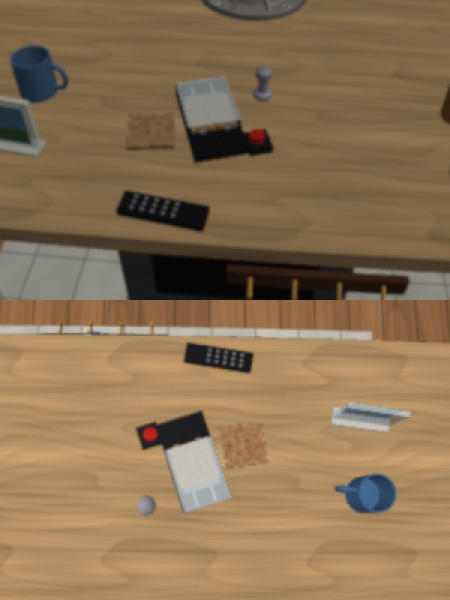

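View pics/scene0.png

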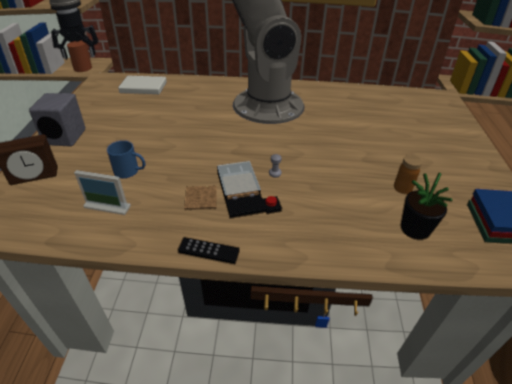

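The pictures show the caddy mid-table. In the scene picture the button is at about (row 202, col 271) and the mouth faces +x, slightly turned to +y. The way above it is free, so I'm moving over it.

Emit:
{"op": "drive_tool", "data": {"targets": [{"dx":0.045,"dy":-0.041,"dz":0,"roll":0,"hand":0.35},{"dx":0.09,"dy":-0.082,"dz":0,"roll":0,"hand":0.35},{"dx":0.135,"dy":-0.123,"dz":0,"roll":0,"hand":0.35},{"dx":0.18,"dy":-0.164,"dz":0,"roll":0,"hand":0.35},{"dx":0.225,"dy":-0.205,"dz":0,"roll":0,"hand":0.35}]}}

```text
time: 1.68
tool_pos: [0.3331, -0.3998, 0.2316]
ee_rot: [0.0, 0.993, 0.122, 0.0]
wrist_force: [1.2, 0.0, 0.5]
grip_width: 0.0558
grip_force: 0.0
```

Emit:
{"op": "drive_tool", "data": {"targets": [{"dx":0.045,"dy":-0.041,"dz":0,"roll":0,"hand":0.35},{"dx":0.09,"dy":-0.082,"dz":0,"roll":0,"hand":0.35},{"dx":0.135,"dy":-0.123,"dz":0,"roll":0,"hand":0.35},{"dx":0.18,"dy":-0.164,"dz":0,"roll":0,"hand":0.35},{"dx":0.225,"dy":-0.205,"dz":0,"roll":0,"hand":0.35}]}}

```text
time: 2.3
tool_pos: [0.5017, -0.1463, 0.2317]
ee_rot: [0.0, 0.993, 0.122, 0.0]
wrist_force: [0.4, -2.3, 0.6]
grip_width: 0.0552
grip_force: 0.0
```

Emit:
{"op": "drive_tool", "data": {"targets": [{"dx":0.044,"dy":-0.04,"dz":0,"roll":0,"hand":0.35},{"dx":0.088,"dy":-0.08,"dz":0,"roll":0,"hand":0.35},{"dx":0.131,"dy":-0.119,"dz":0,"roll":0,"hand":0.35},{"dx":0.131,"dy":-0.119,"dz":0,"roll":0,"hand":0.35}]}}

```text
time: 2.8
tool_pos: [0.6005, 0.0042, 0.2311]
ee_rot: [-0.001, 0.992, 0.125, 0.0]
wrist_force: [-0.2, -1.2, -0.1]
grip_width: 0.0558
grip_force: 0.0
```

Run:
```python
from h import *
s=observe();print(s["time"],s["tool_pos"],s["wrist_force"],s["grip_width"])
c=get_calibration("wrist");im,d=grab_frame("wrist");cv2.imwrite("pics/w1.png",im[:,:,::-1])
np.save("w1d.npy",d);np.save("w1.npy",im)
import pickle;pickle.dump(c,open("w1c.pkl","wb"))
print(np.round(c["view"],3))
for nm,z in (("eject_top",.032),("runout_end",.018),("coaster",.018),("caddy",0)):
    for r in spot_point("wrist",nm)[:2]:
        print(nm,round(r["p"],2),np.round(r["location"],1),world(c,r["location"],z).round(4))
hsv=cv2.cvtColor(im,cv2.COLOR_RGB2HSV);m=(((hsv[...,0]<8)|(hsv[...,0]>172))&(hsv[...,1]>170)&(hsv[...,2]>100)).astype(np.uint8)
n,l,st,ce=cv2.connectedComponentsWithStats(m)
for i in range(1,n):
    if st[i,4]>150:print(st[i],ce[i],world(c,ce[i][::-1],.032).round(4),np.median(d[l==i]))
```

```text
2.8 [0.60051584 0.00415481 0.23109459] [-0.19033701 -1.17462888 -0.14004799] 0.05576231644678153
[[ 0.248 -0.969 -0.001 -0.146]
 [-0.921 -0.236  0.311  0.514]
 [-0.301 -0.076 -0.951  0.562]
 [ 0.     0.     0.     1.   ]]
eject_top 0.76 [169.1 223.1] [0.5904 0.0353 0.032 ]
runout_end 0.67 [274.9 196.3] [0.449  0.0384 0.018 ]
runout_end 0.6 [147.5 288.2] [ 0.6274 -0.0268  0.018 ]
caddy 0.7 [195.6 284.2] [ 0.5686 -0.0407  0.    ]
[210 156  28  27 581] [223.1979346  169.08950086] [0.5904 0.0352 0.032 ] 0.35057116
```

View pics/w1.png

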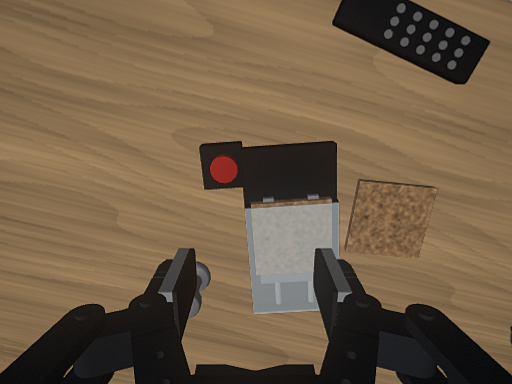

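The wrist picture shows the button at (row 169, col 223), the run-out's right front corner near (141, 336) and the block's outer corners near (145, 200) and (188, 204). Next I fit the caddy pose from these.

Run:
```python
from h import *
import pickle
from scipy.optimize import least_squares
c=pickle.load(open("w1c.pkl","rb"))
P=np.array([[67,96,18],[17,96,18],[67,50,18],[60,-52.5,18],[-139,52,35],[-139,-52,35],[42,70,32],[-2,52,35],[-2,-52,35]])/1e3
Q=np.array([[145,200],[188,204],[142,242],[141,336],[313,253],[308,340],[169.1,223.2],[207,246],[201,338]])
def T(v,P):
    a=v[2];R=np.array([[np.cos(a),-np.sin(a),0],[np.sin(a),np.cos(a),0],[0,0,1]]);return P@R.T+np.array([v[0],v[1],0])
f=lambda v:np.concatenate([pix(c,p)-q for p,q in zip(T(v,P),Q)])
r=least_squares(f,[.569,-.04,.26],loss="soft_l1");print(r.x,np.round(f(r.x).reshape(-1,2),1))
print("button",T(r.x,P[6:7]),"end",T(r.x,np.array([[.06,0,.018]])))
s=observe();q=s["ee_rot"];n=q[1:3];yaw=2*np.arctan2(n[1],n[0]);print(s["tool_pos"],"toolx yaw",yaw,s["wrist_force"])
tgt=T(r.x,np.array([[.042,.035,0]]))[0];d=tgt-s["tool_pos"];print("tgt",tgt,"dx",d@[np.cos(yaw),np.sin(yaw),0],"dy",d@[np.sin(yaw),-np.cos(yaw),0],"roll(world ccw)",r.x[2]-yaw)
```

```text
[ 0.57349324 -0.04503899  0.32349564] [[-0.4 -1.4]
 [ 1.   0.1]
 [-0.5 -0.8]
 [ 0.1  1.3]
 [ 0.2  0.5]
 [ 0.  -0.6]
 [-0.5  0.6]
 [ 0.5 -1.8]
 [-0.   2.2]]
button [[0.59106291 0.03468119 0.032     ]] end [[ 0.63038104 -0.02596602  0.018     ]]
[ 0.5987284  -0.00212665  0.23142871] toolx yaw 0.24303899396896803 [ 0.29110425 -0.33684038 -0.16371642]
tgt [0.6021888  0.00149664 0.        ] dx 0.004230660084950944 dy -0.0026840524970191187 roll(world ccw) 0.08045664859880938
```

Emit:
{"op": "drive_tool", "data": {"targets": [{"dx":0.004,"dy":-0.003,"dz":0.04,"roll":-0.08,"hand":0.35},{"dx":0.004,"dy":-0.003,"dz":0.09,"roll":-0.08,"hand":0.35},{"dx":0.004,"dy":-0.003,"dz":0.14,"roll":-0.08,"hand":0.35},{"dx":0.004,"dy":-0.003,"dz":0.165,"roll":-0.08,"hand":0.35},{"dx":0.004,"dy":-0.003,"dz":0.165,"roll":-0.08,"hand":0.35}]}}

```text
time: 3.68
tool_pos: [0.6009, 0.0019, 0.065]
ee_rot: [-0.0, 0.987, 0.161, -0.002]
wrist_force: [-0.5, -0.0, -0.0]
grip_width: 0.0558
grip_force: 0.0
```

Emit:
{"op": "drive_tool", "data": {"targets": [{"dx":0,"dy":0,"dz":0,"roll":0,"hand":0.35},{"dx":0,"dy":0,"dz":0,"roll":0,"hand":0.35}]}}

```text
time: 3.92
tool_pos: [0.6031, 0.0028, 0.0679]
ee_rot: [0.0, 0.987, 0.161, 0.001]
wrist_force: [-0.1, -0.2, -0.6]
grip_width: 0.0558
grip_force: 0.0
```

Run:
```python
from h import *
c=get_calibration("wrist");im,d=grab_frame("wrist");cv2.imwrite("pics/w2.png",cv2.resize(im[:,:,::-1],(800,600)))
s=observe();q=s["ee_rot"];yaw=2*np.arctan2(q[2],q[1]);print(s["time"],s["tool_pos"],s["wrist_force"],s["grip_width"],yaw)
a=.3235
o=s["tool_pos"][:2]-[.57349,-.04504];print("TCP in caddy",np.cos(a)*o[0]+np.sin(a)*o[1],-np.sin(a)*o[0]+np.cos(a)*o[1])
hsv=cv2.cvtColor(im,cv2.COLOR_RGB2HSV);m=(((hsv[...,0]<8)|(hsv[...,0]>172))&(hsv[...,1]>170)&(hsv[...,2]>60)).astype(np.uint8)
n,l,st,ce=cv2.connectedComponentsWithStats(m)
for i in range(1,n):
    if st[i,4]>150:print(st[i],ce[i],world(c,ce[i][::-1],.032).round(4),np.median(d[l==i]))
print("exp button px",pix(c,np.array([.5911,.0347,.032])))
```

```text
3.975 [0.60297877 0.00284622 0.06776469] [0.65200222 0.67060768 1.18419353] 0.055198718348587895 0.32428898070354933
TCP in caddy 0.0431815564679273 0.036028202007928806
[ 170  205   51   53 1981] [196.00100959 229.5567895 ] [0.5934 0.0348 0.032 ] 0.19546865
exp button px [233.0555421 195.1944303]
```

View pics/w2.png

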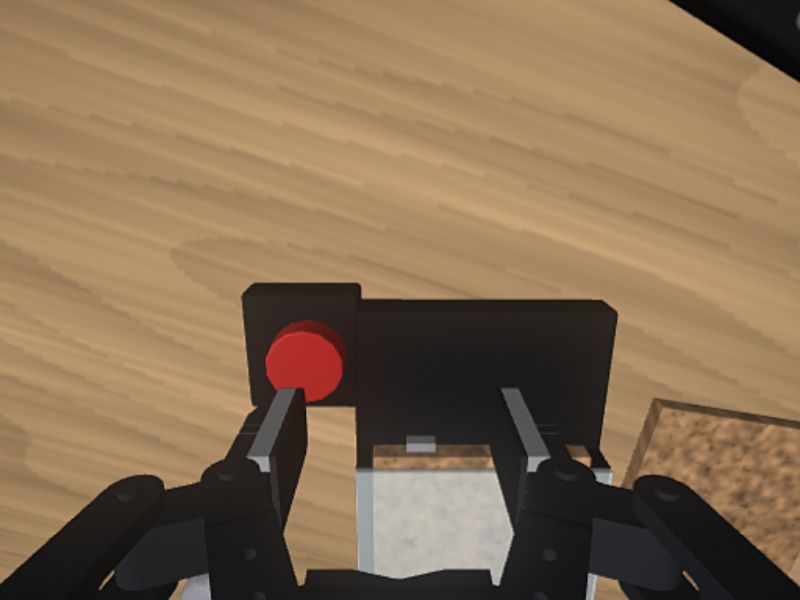

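Both fingers are lined up: the left one over the button (row 360, col 305) and the right one over mid run-out, clear of the pins. I'll descend carefully until it touches.

Emit:
{"op": "drive_tool", "data": {"targets": [{"dz":0.015,"hand":0.35,"dx":0,"dy":0,"roll":0},{"dz":0.03,"hand":0.35,"dx":0,"dy":0,"roll":0},{"dz":0.03,"hand":0.35,"dx":0,"dy":0,"roll":0},{"dz":0.03,"hand":0.35,"dx":0,"dy":0,"roll":0}]}}

```text
time: 4.47
tool_pos: [0.6022, 0.0032, 0.0361]
ee_rot: [-0.0, 0.987, 0.162, -0.0]
wrist_force: [-0.9, 0.4, -0.1]
grip_width: 0.0557
grip_force: 0.0
```

```bash
cat > st.py <<'E'
from h import *
im,d=grab_frame("wrist");S=[]
for _ in range(6):
    grab_frame("scene");s=observe();S.append(np.r_[s["tool_pos"],s["wrist_force"]])
S=np.array(S);print(s["time"],S.mean(0).round(4),S.std(0).round(4))
cv2.imwrite("pics/st.png",im[:,:,::-1])
E
python3 st.py
```

```text
4.825 [ 0.6024  0.0031  0.0366 -0.3512  0.0053  0.1372] [0.     0.     0.     0.5581 0.1783 0.4487]
```

Emit:
{"op": "drive_tool", "data": {"targets": [{"dz":0.005,"hand":0.35,"dx":0,"dy":0,"roll":0},{"dz":0.008,"hand":0.35,"dx":0,"dy":0,"roll":0},{"dz":0.008,"hand":0.35,"dx":0,"dy":0,"roll":0}]}}

```text
time: 5.2
tool_pos: [0.6021, 0.003, 0.028]
ee_rot: [-0.0, 0.987, 0.162, -0.0]
wrist_force: [-0.2, 0.2, 0.3]
grip_width: 0.0556
grip_force: 0.0
```

```bash
python3 st.py
```

```text
5.55 [ 0.6022  0.0031  0.0284 -0.0535  0.2205 -0.3381] [0.     0.     0.     0.4647 0.7042 0.2797]
```

Emit:
{"op": "drive_tool", "data": {"targets": [{"dz":0.003,"hand":0.35,"dx":0,"dy":0,"roll":0},{"dz":0.003,"hand":0.35,"dx":0,"dy":0,"roll":0}]}}

```text
time: 5.8
tool_pos: [0.6024, 0.0031, 0.0253]
ee_rot: [-0.0, 0.987, 0.162, 0.0]
wrist_force: [-0.3, -0.6, 1.3]
grip_width: 0.0553
grip_force: 0.9
```

```bash
python3 st.py
```

```text
6.15 [0.6024 0.0031 0.0254 0.6573 0.2267 1.9173] [0.     0.     0.     0.6161 0.3442 0.2903]
```

The finger is touching the button (about 1.9 N). Now I'll press through quickly.

Emit:
{"op": "drive_tool", "data": {"targets": [{"dz":0.005,"hand":0.35,"dx":0,"dy":0,"roll":0},{"dz":0.01,"hand":0.35,"dx":0,"dy":0,"roll":0},{"dz":0.01,"hand":0.35,"dx":0,"dy":0,"roll":0},{"dz":0.01,"hand":0.35,"dx":0,"dy":0,"roll":0},{"dz":0.01,"hand":0.35,"dx":0,"dy":0,"roll":0}]}}

```text
time: 6.78
tool_pos: [0.6028, 0.0033, 0.0167]
ee_rot: [0.0, 0.987, 0.162, 0.001]
wrist_force: [-8.2, -1.5, 31.8]
grip_width: 0.0556
grip_force: 16.3
```

```bash
python3 st.py
```

```text
7.125 [ 6.02900e-01  3.30000e-03  1.67000e-02 -7.50700e+00 -4.10300e-01
  3.19629e+01] [0.     0.     0.     0.5443 0.7267 0.3759]
```

View pics/st.png

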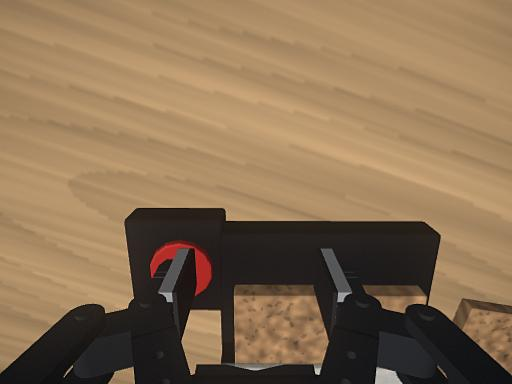

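The button is on its stop at 32 N, and the coaster is out with its front edge near row 287, at the right finger. I'll ease the push a little and check where the coaster lies.

Emit:
{"op": "drive_tool", "data": {"targets": [{"dz":-0.0008,"hand":0.35,"dx":0,"dy":0,"roll":0},{"dz":-0.0008,"hand":0.35,"dx":0,"dy":0,"roll":0},{"dz":-0.0008,"hand":0.35,"dx":0,"dy":0,"roll":0}]}}

```text
time: 7.5
tool_pos: [0.6028, 0.0033, 0.0171]
ee_rot: [0.0, 0.987, 0.162, 0.001]
wrist_force: [-4.5, -0.6, 22.9]
grip_width: 0.0556
grip_force: 13.7
```

```bash
python3 st.py
python3 - <<'E'
from h import *
c=get_calibration("wrist");im,d=grab_frame("wrist");a=.3235
cv2.imwrite("pics/w4.png",cv2.resize(im[250:384,200:460,::-1],(780,402),interpolation=cv2.INTER_CUBIC))
def cad(p): o=p[:2]-[.57349,-.04504];return np.round([np.cos(a)*o[0]+np.sin(a)*o[1],-np.sin(a)*o[0]+np.cos(a)*o[1],p[2]],4)
hsv=cv2.cvtColor(im,cv2.COLOR_RGB2HSV)
for col in (245,265,290,310,380,400,415):
    ro=[r for r in range(250,330) if hsv[r,col,2]>110 and hsv[r,col,1]>60][:1]
    rows=hsv[275:310,col,2]
    if ro: print(col,ro[0],"front-top edge at z.028:",cad(world(c,(ro[0]+7,col),.028)),"bottom edge z.018",cad(world(c,(ro[0],col),.018)))
print("finger near face px",pix(c,np.array([.57349,-.04504,0])+np.array([np.cos(a)*.032-0*np.sin(a),np.sin(a)*.032,.022])))
s=observe();print("TCP",cad(s["tool_pos"]))
E
```

```text
7.85 [ 6.02800e-01  3.30000e-03  1.71000e-02 -4.59980e+00 -4.70100e-01
  2.41441e+01] [0.     0.     0.     0.4459 0.2493 0.4613]
245 294 front-top edge at z.028: [0.0286 0.0401 0.028 ] bottom edge z.018 [0.0255 0.0404 0.018 ]
265 294 front-top edge at z.028: [0.0286 0.0308 0.028 ] bottom edge z.018 [0.0255 0.0304 0.018 ]
290 294 front-top edge at z.028: [0.0286 0.0191 0.028 ] bottom edge z.018 [0.0255 0.018  0.018 ]
310 294 front-top edge at z.028: [0.0286 0.0097 0.028 ] bottom edge z.018 [0.0255 0.008  0.018 ]
380 294 front-top edge at z.028: [ 0.0287 -0.023   0.028 ] bottom edge z.018 [ 0.0256 -0.0269  0.018 ]
400 295 front-top edge at z.028: [ 0.0281 -0.0324  0.028 ] bottom edge z.018 [ 0.025 -0.037  0.018]
415 294 front-top edge at z.028: [ 0.0287 -0.0393  0.028 ] bottom edge z.018 [ 0.0256 -0.0444  0.018 ]
finger near face px [287.42296103 328.63172787]
TCP [0.0431 0.0365 0.0171]
```

View pics/w4.png

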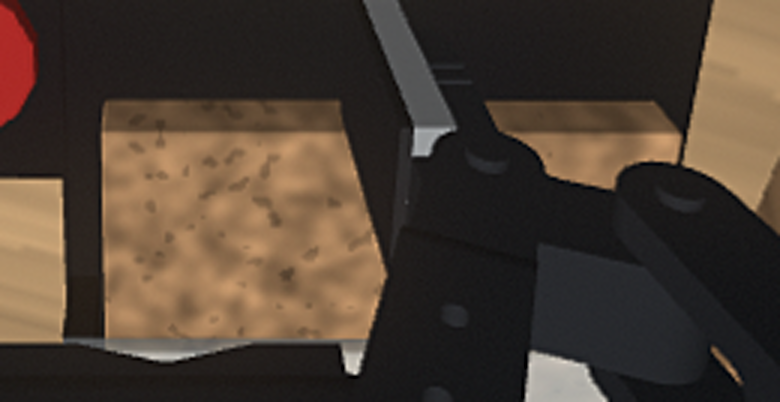

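The enlarged crop shows the coaster lying square and flat. Its front edge is about 31 mm out (row 283 in the full picture), resting against the right finger, and the button is down. I'm handing in.

```bash
python3 -c "
from bench import *
print(close_job())"
```

```text
the job is handed in; nothing more can be done
None
```

I handed the job in with the button held down on its stop (about 24 N) and the coaster flat against the other finger, about 31 mm out of the slot; no verdict was returned.

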